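# Close the fireplace fuel can's clicking cap

### The arm

A 6-joint arm with a two-finger parallel gripper is mounted at the origin on the work surface. World frame = base frame: x ahead of the robot, y to its left, z up, the work surface at z = 0. Lengths are in mm, angles in rad, forces in N, time in s.
With the tool pointing down it reaches from about 275 to 750 mm from the base axis. Payload 10.2 kg.
Tool frame: the origin (TCP) lies at the very end of the fingers, on their centre line; the grasp point (between the pads) lies 19 mm behind it; x points along the fingers, y is the direction in which the jaws open and shut, and the axes are right-handed (so a half turn about x gives the same grasp; the last joint's range is limited). The gripper opens to 85 mm and grips with 20 to 120 N. Pads are 22 mm wide; open, the fingers measure 114 mm over their backs; the gripper's body (76 mm by 85 mm) begins 54 mm behind the grasp point. The pads swing forward as they close: fully open they stand 13 mm farther back than shut.
Start: joints at [-1.444, 0.313, 1.498, -0, 1.331, -0.223], TCP at [179.91, -493.217, 231.294] pointing down, gripper open.
Joint ranges: [-2.94, 2.94], [-0.97, 2.17], [0.19, 2.56], [-1.23, 4.37], [0.02, 3.11], [-2.88, 2.88]. Speed limits (rad/s): [2.39, 2.39, 3.01, 3.14, 3.14, 3.14].

### API

Orientations are given as a unit quaternion [w, x, y, z].
In Python, from rig import ctrl, viewer, finish_job gives the robot as it stands.
- The arm moves only by the tool carry_out, never from a script. Its argument "targets" is a list of rows, each an object of numbers: "x", "y", "z": the shift along the world's x, y, z in m; "ax", "ay", "az": the turn, a rotation vector about the world's x, y, z in rad; "hand": the opening, from -1 (shut) to 1 (fully open). A call has 1 to 5 rows; each row is the pose to reach, as a shift and turn from the pose commanded when the call began; what a row does not reach only later rows make up. A row lasts 1/8 s, in which the tool goes at most 62.5 mm and 10.7 degrees, less where a joint would pass 70% of its speed; a pose out of reach is approached as far as the arm can. A call with a gripper value outside its range is refused whole. The fingers move at their own pace and stop on an object; "grip_force" is the grip in N (left out, the last holds). Time passes only in rows, so rows that repeat a pose let the fingers close. It gives the time, the measured TCP pose, the force and the opening at its end, in the units of the state.
- ctrl.sense(): the state, without advancing time (a new reading comes with each control period).
- viewer.capture(name): name is "scene" or "side" or "wrist"; returns the picture (400x640x3 uint8, blue, green, red); there is no depth.
- viewer.camera_info(name): a dict with "fx", "fy", "cx", "cy" (pixels), "k1" (the pictures are not rectified: a ray, as slopes to the right and down, at radius r is drawn at 1 + k1 r^2 times it, then the intrinsics apply), "R" (3x3) and "t" (3): a world point X has camera coordinates R X + t. Camera axes: x right, y down, z forward; pixel columns grow to the right and rows downward; lengths in mm; the calibration is good to about 2 mm. A picture is of the moment at which its call begins: read the wrist's pose just before it. camera_info takes no time and is no camera call; for the wrist camera it gives the pose at the moment of the call.
- finish_job(): hands the job in, once; it reports no verdict.
The state is a dict: "time_s": time; "joints": joint angles; "dq": joint speeds; "tau": joint torques, N m; "eef_pos": TCP position; "ee_rot": TCP orientation; "force": force on the tool from outside, world axes, zero at the start; "wrist_torque": the same for the moment, N m; "grip_width": opening from 0.0 (shut) to 1.0 (fully open).
Only numpy, scipy, OpenCV 4.12 (cv2) and the standard library are available. Lean on these libraries where they do the work, as an engineer would, in place of code of your own. Each camera call takes 0.05 s, during which the arm holds its last target. There are 200 camera calls.

### The job

The red fuel can for the fireplace burner has been put down on the puzzle table with its cap still loose. Turn the red can's cap clockwise until it clicks, stop at that first click, and let go; do not force it on to a second click. Leave the cap of the blue can alone.

Things in the scene. Friction and masses are not known exactly. Their poses are not given: they have to be found in the camera images.
- cap_grip (a point): on the axis of the red can's cap, 124 mm above the table, in its black upright grip bar (52 mm long, 16 thick; top 9 mm above this point; foot on a black disc, 54 mm across, 23 mm below it). x along the bar, z up; turns with the bar. White stripe on its -x half. Mid-top of a fixed red steel can 150 x 110 x 85 mm high. A like blue can with the same cap stands on the other side; sides vary
- cap_thread (a joint): angle (rad) of the red can's brass collar (72 mm wide) under the bar, growing clockwise from above; hard stop at 1.0 = seated. Starts 0.25 to 0.65 short of it. Until seated, bar and collar turn together against 0.14 N m of drag and stay where left: grip the bar firmly (40 N or so). Seated, the white mark on the collar meets the white mark on the can's top
- cap_click (a joint): angle (rad) the bar has slipped clockwise past the collar: 0 at the start, under 0.06 until seated. Then the turning torque rises to 0.30 N m near 0.16, falls away, and from about 0.35 to 0.6 the bar even pulls slightly ahead: that drop is the click. Let go after 0.42, it settles at 0.55 to 0.65, one notch (36 degrees) on. A second click would give way at about 0.94
- blue_cap (a joint): angle (rad) of the blue can's black cap, on a can and cap of the same sizes as the red one; 0 at the start; already tight, to be left as it is
Mind the look-alikes: they are no part of the job. What is shaped like the part that bears cap_grip but green or purple is not meant.

How it is judged (in metres and radians):
On the way, in this order (a step that is already met when the one before it is completed fails the run):
1. the red can's cap is turned clockwise until it is seated (value of joint cap_thread above 0.96 rad), for 0.1 s.
2. the clutch has given its first click (value of joint cap_click above 0.38 rad), for 0.1 s.
At the end, for the whole second after the job is handed in: The red can's cap is seated (collar within 0.10 rad of its stop) and its bar rests one click past the collar (slipped 0.40 to 0.86 rad, nominal 0.63) (value of joint cap_thread above 0.9 rad and value of joint cap_click between 0.4 and 0.86 rad); the robot touches nothing.
It fails at once if the red can's cap is forced on towards a second click (value of joint cap_click above 0.94 rad).
It fails at once if the blue can's cap is turned (value of joint blue_cap above 0.12 rad or value of joint blue_cap below -0.12 rad).
It also fails if it takes over 42 s, if anything falls off the work surface, if the arm or the gripper's body presses on something with over 40 N, if the wrist force passes 120 N, or if a joint passes its speed limit or range.

## Working session

There is one attempt and no reset: what is moved stays moved. The work goes in short steps, Python scripts to look and compute and a tool call to move; the robot and the scene stay as the last step left them, time stands still between calls to the robot, and variables do not carry over. Pictures are saved under pics/ and viewed, about 8 in all and at most 12, crops included, and the job is handed in when it is done.

Besides the shell and the picture viewer there is one more tool, called after "Emit:" in YAML: its name, and indented under it one key for each argument. carry_out: Moves the arm, as the interface text tells. Its arguments: {"type":"object","properties":{"targets":{"type":"array"},"grip_force":{"type":"number"}},"required":["targets"]}

```bash
mkdir -p pics
cat > h.py <<'E'
import numpy as np, cv2
from rig import ctrl, viewer, finish_job
def ray(ci,u,v):
    d=np.array([(u-ci['cx'])/ci['fx'],(v-ci['cy'])/ci['fy']]); s=d.copy()
    for _ in range(20): s=d/(1+ci['k1']*(s@s))
    R=np.array(ci['R']); t=np.array(ci['t']); return -R.T@t, R.T@np.array([s[0],s[1],1])
def onz(ci,u,v,z):
    o,d=ray(ci,u,v); return o+d*(z-o[2])/d[2]
def proj(ci,X):
    c=np.array(ci['R'])@np.array(X)+np.array(ci['t']); s=c[:2]/c[2]; s=s*(1+ci['k1']*(s@s))
    return s[0]*ci['fx']+ci['cx'], s[1]*ci['fy']+ci['cy']
def tri(rs):
    A=0;b=0
    for o,d in rs:
        d=d/np.linalg.norm(d);P=np.eye(3)-np.outer(d,d);A=A+P;b=b+P@o
    X=np.linalg.solve(A,b); return X,[np.linalg.norm((np.eye(3)-np.outer(d,d)/(d@d))@(X-o)) for o,d in rs]
E
python3 - <<'E'
from h import *
print(ctrl.sense())
for n in ("scene","side"):
    im=viewer.capture(n); cv2.imwrite(f"pics/{n}0.png",im)
    ci=viewer.camera_info(n); print(n,ci)
E
```

```text
{'time_s': 0.0, 'joints': array([-1.44441866e+00,  3.13481366e-01,  1.49846784e+00,  4.74056518e-06,
        1.33104376e+00, -2.23377978e-01]), 'dq': array([ 0.00040228, -0.00144303, -0.00018541,  0.00059924,  0.00031545,
       -0.00116226]), 'tau': array([ 1.29792884e-04, -4.12266254e+01, -2.59741187e+01, -1.36932263e-04,
        4.24539248e-03, -3.46801787e-08]), 'eef_pos': array([ 179.86542357, -492.93127715,  230.70746637]), 'ee_rot': array([ 0.12253312,  0.69634738,  0.12352197, -0.69629612]), 'force': array([ 0.67583567, -0.23917657,  0.40326858]), 'wrist_torque': array([0.01814099, 0.03158319, 0.0078539 ]), 'grip_width': 0.9993482807788048}
scene {'fx': 448.99737608780487, 'fy': 448.99737608780487, 'cx': 315.32099615017444, 'cy': 202.09983608342247, 'k1': -0.033858896819714844, 'R': array([[ 0.35033857,  0.93640155, -0.02037213],
       [ 0.67249028, -0.26662116, -0.6904129 ],
       [-0.65193535,  0.22817821, -0.72312862]]), 't': array([-211.66095853, -274.75104569, 1537.43981808])}
side {'fx': 437.1193046928677, 'fy': 437.1193046928677, 'cx': 323.98761429275504, 'cy': 199.98515875871604, 'k1': -0.09993836959459038, 'R': array([[-0.75352384, -0.65738262, -0.00706498],
       [-0.3222577 ,  0.37871161, -0.86759869],
       [ 0.57301989, -0.65147956, -0.49721484]]), 't': array([ 397.04326682,  263.71315921, 1016.52868418])}
```

View pics/scene0.png

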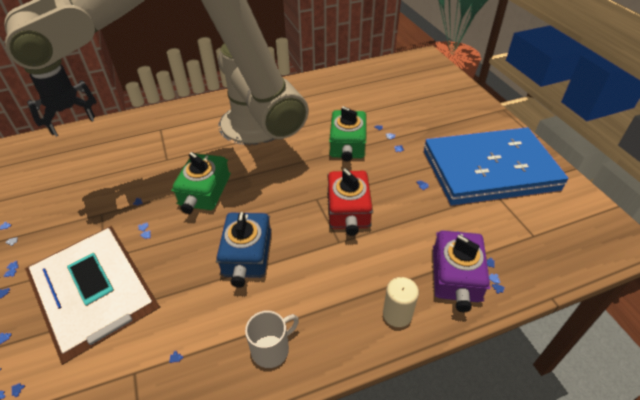

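View pics/side0.png

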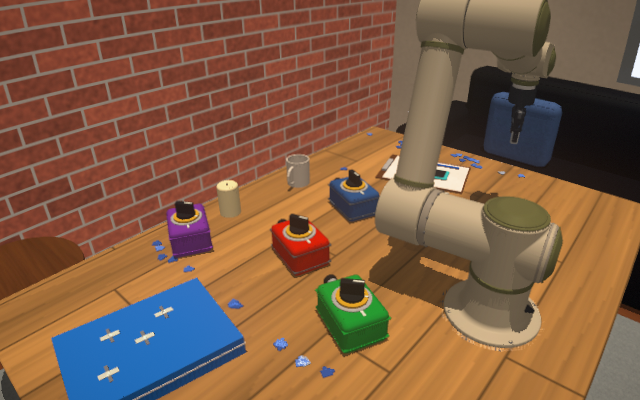

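The scene view shows the red can's cap near (349,185). In the side view it is near (299,226). The blue can is at (243,230) and (354,187), and the green and purple cans are decoys.

Run:
```python
from h import *
a=cv2.imread("pics/scene0.png")[160:240,315:385]; b=cv2.imread("pics/side0.png")[205:275,265:335]
a=cv2.resize(a[:70],(400,400),interpolation=2); b=cv2.resize(b,(400,400),interpolation=2)
cv2.imwrite("pics/c0.png",np.hstack([a,b]))
cs=viewer.camera_info("scene"); cd=viewer.camera_info("side")
print(tri([ray(cs,349,178),ray(cd,299,220)]))
print(onz(cs,349,187,98),onz(cd,299,231,98))
```

```text
(array([493.36370035, 137.1276167 , 119.84912177]), [np.float64(0.0853479376938235), np.float64(0.08534793769376302)])
[503.59818724 133.39456136  98.        ] [480.56286582 151.67180766  98.        ]
```

View pics/c0.png

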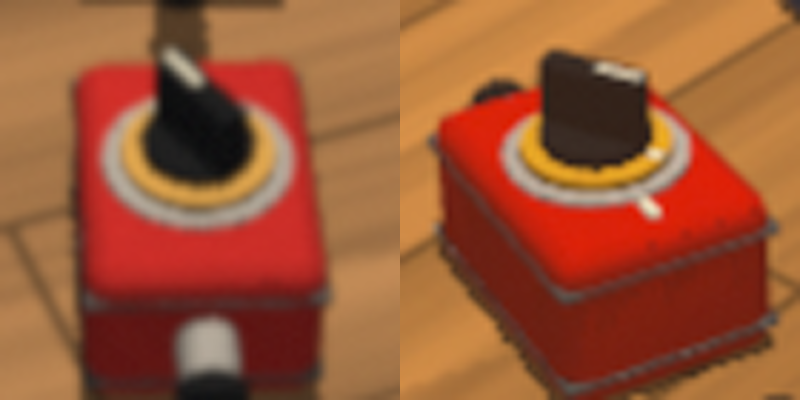

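Run:
```python
from h import *
cs=viewer.camera_info("scene"); cd=viewer.camera_info("side"); cw=viewer.camera_info("wrist")
print(tri([ray(cs,349.8,186.6),ray(cd,299.3,230.9)]))
A=tri([ray(cs,344.4,169.5),ray(cd,308,218)]);B=tri([ray(cs,357,178.5),ray(cd,291,215)])
print("stripe end",A,"other",B); d=A[0]-B[0]; print(np.degrees(np.arctan2(d[1],d[0])),np.linalg.norm(d),(A[0]+B[0])/2)
s=ctrl.sense()
from scipy.spatial.transform import Rotation as Ro
q=s['ee_rot'];R=Ro.from_quat([q[1],q[2],q[3],q[0]]).as_matrix();print(R)
print("wristcam in tool",R.T@(-np.array(cw['R']).T@cw['t']-s['eef_pos']),"\n",np.array(cw['R'])@R,cw['fx'])
```

```text
(array([492.22698568, 140.1563444 ,  87.06329261]), [np.float64(0.8522387709793837), np.float64(0.8522387709793395)])
stripe end (array([469.23182488, 131.48217747, 132.2650452 ]), [np.float64(2.538189675812611), np.float64(2.538189675812633)]) other (array([513.18998915, 148.49498761, 132.18465709]), [np.float64(1.5580032942705637), np.float64(1.558003294270463)])
-158.84242825062807 47.13557443298759 [491.21090702 139.98858254 132.22485114]
[[-1.80307480e-04  3.42713851e-01 -9.39439825e-01]
 [ 1.14153818e-03 -9.39439157e-01 -3.42713826e-01]
 [-9.99999332e-01 -1.13420030e-03 -2.21833038e-04]]
wristcam in tool [-142.63859348   -0.40112044  -66.24087223] 
 [[-1.80405536e-04  9.99999025e-01 -1.38470163e-03]
 [-2.64651299e-01  1.28758446e-03  9.64343316e-01]
 [ 9.64344159e-01  5.40435958e-04  2.64650809e-01]] 348.89380307959306
```

Emit:
carry_out:
  targets:
    - {"x": 0.018,"y": 0.036,"z": 0.014,"az": 0.18}
    - {"x": 0.036,"y": 0.072,"z": 0.028,"az": 0.36}
    - {"x": 0.054,"y": 0.108,"z": 0.042,"az": 0.54}
    - {"x": 0.072,"y": 0.144,"z": 0.056,"az": 0.72}
    - {"x": 0.09,"y": 0.18,"z": 0.07,"az": 0.9}

```text
invalid input at $.targets[0]: expected keys x, y, z, ax, ay, az, hand
```

```bash
python3 -c "
from h import *
s=ctrl.sense();print(s['joints'],s['eef_pos'])"
```

```text
[-1.44438731e+00  3.13412832e-01  1.49835445e+00 -3.59818202e-05
  1.33098053e+00 -2.23386700e-01] [ 179.87818656 -492.98457408  230.78519259]
```

Emit:
carry_out:
  targets:
    - {"x": 0.018,"y": 0.036,"z": 0.014,"ax": 0,"ay": 0,"az": 0.18,"hand": 1}
    - {"x": 0.036,"y": 0.072,"z": 0.028,"ax": 0,"ay": 0,"az": 0.36,"hand": 1}
    - {"x": 0.054,"y": 0.108,"z": 0.042,"ax": 0,"ay": 0,"az": 0.54,"hand": 1}
    - {"x": 0.072,"y": 0.144,"z": 0.056,"ax": 0,"ay": 0,"az": 0.72,"hand": 1}
    - {"x": 0.09,"y": 0.18,"z": 0.07,"ax": 0,"ay": 0,"az": 0.9,"hand": 1}

```text
time_s: 0.72
eef_pos: [270.3, -311.9, 301.5]
ee_rot: [0.415, 0.572, 0.415, -0.572]
force: [0.4, 0.5, 0.6]
grip_width: 1.005
```

```bash
python3 -c "
from h import *
s=ctrl.sense();print(s['joints'],s['eef_pos'],s['time_s'])"
```

```text
[-1.14247097e+00  1.23925463e-02  1.67078750e+00  4.97148258e-05
  1.45888427e+00 -8.27184982e-01] [ 270.25696434 -311.8590396   301.53380157] 0.725
```

Emit:
carry_out:
  targets:
    - {"x": 0.018,"y": 0.036,"z": 0,"ax": 0,"ay": 0,"az": 0.18,"hand": 1}
    - {"x": 0.036,"y": 0.072,"z": 0,"ax": 0,"ay": 0,"az": 0.36,"hand": 1}
    - {"x": 0.054,"y": 0.108,"z": 0,"ax": 0,"ay": 0,"az": 0.54,"hand": 1}
    - {"x": 0.072,"y": 0.144,"z": 0,"ax": 0,"ay": 0,"az": 0.72,"hand": 1}
    - {"x": 0.09,"y": 0.18,"z": 0,"ax": 0,"ay": 0,"az": 0.9,"hand": 1}

```text
time_s: 1.35
eef_pos: [360.2, -131.9, 301.2]
ee_rot: [0.623, 0.335, 0.623, -0.335]
force: [0.1, -0.8, 0.5]
grip_width: 1.001
```

Emit:
carry_out:
  targets:
    - {"x": 0.018,"y": 0.036,"z": 0,"ax": 0,"ay": 0,"az": 0.18,"hand": 1}
    - {"x": 0.036,"y": 0.072,"z": 0,"ax": 0,"ay": 0,"az": 0.36,"hand": 1}
    - {"x": 0.054,"y": 0.108,"z": 0,"ax": 0,"ay": 0,"az": 0.54,"hand": 1}
    - {"x": 0.072,"y": 0.144,"z": 0,"ax": 0,"ay": 0,"az": 0.72,"hand": 1}
    - {"x": 0.09,"y": 0.18,"z": 0,"ax": 0,"ay": 0,"az": 0.9,"hand": 1}

```text
time_s: 1.98
eef_pos: [450.2, 48.1, 301.1]
ee_rot: [0.706, 0.03, 0.707, -0.03]
force: [-0.3, 0.2, 0.3]
grip_width: 0.998
```

Emit:
carry_out:
  targets:
    - {"x": 0.02,"y": 0.045,"z": -0.02,"ax": 0,"ay": 0,"az": 0.16,"hand": 1}
    - {"x": 0.041,"y": 0.092,"z": -0.04,"ax": 0,"ay": 0,"az": 0.32,"hand": 1}
    - {"x": 0.041,"y": 0.092,"z": -0.04,"ax": 0,"ay": 0,"az": 0.46,"hand": 1}
    - {"x": 0.041,"y": 0.092,"z": -0.04,"ax": 0,"ay": 0,"az": 0.46,"hand": 1}

```text
time_s: 2.48
eef_pos: [490.8, 139.1, 260.8]
ee_rot: [0.695, -0.129, 0.696, 0.129]
force: [-0.1, -1.1, -0.5]
grip_width: 1.001
```

Run:
```python
from h import *
s=ctrl.sense();print(s['joints'],s['eef_pos'],s['ee_rot'],s['time_s'])
ci=viewer.camera_info("wrist"); im=viewer.capture("wrist"); cv2.imwrite("pics/w1.png",im); np.save("w1.npy",ci,allow_pickle=True)
print(proj(ci,[492,140,133]))
```

```text
[ 4.61931705e-02  2.59873488e-01  1.49041923e+00 -9.52773481e-05
  1.39236927e+00 -1.89231513e+00] [490.75778218 139.08602364 260.82226971] [ 0.694809   -0.12926145  0.69556707  0.12929955] 2.475
(np.float64(315.42443842739294), np.float64(195.4715474319138))
```

View pics/w1.png

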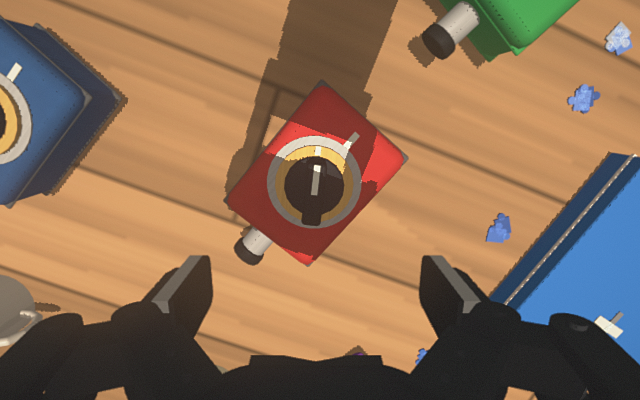

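The red cap is centred near (314,183). Its bar stripe runs almost vertically through (316,180). The collar mark is at (317,152) and the can-top mark at (351,142).

Run:
```python
from h import *
im=cv2.imread("pics/w1.png")[125:240,255:375]
cv2.imwrite("pics/c1.png",cv2.resize(cv2.convertScaleAbs(im,alpha=1.6,beta=15),(600,575),interpolation=2))
```

```text
(no output)
```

View pics/c1.png

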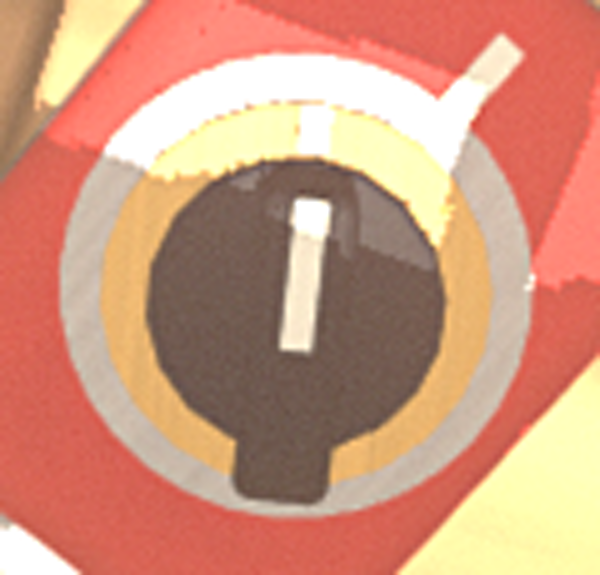

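Run:
```python
from h import *
ci=np.load("w1.npy",allow_pickle=True).item()
f=lambda u,v,z:onz(ci,255+u/5,125+v/5,z)
a,b,c=f(312,199,133),f(295,352,133),f(281,502,133)
disc=f(297,302,101); col=f(296,297,95); cm=f(317,125,95); km=f(495,67,86)
print(a,b,c,(a+c)/2,np.linalg.norm(a-c)); print(disc,col)
ang=lambda p,o:np.arctan2(*(p-o)[[1,0]])
o=np.array([*((disc+col)/2)[:2],0])
print("bar",ang(a,c),ang(a,b),"collar",ang(cm,o),"can",ang(km,o))
# triangulate bar ends with scene+wrist / side+wrist
cd=viewer.camera_info("side");w=lambda u,v:ray(ci,255+u/5,125+v/5)
print(tri([w(312,199),ray(cd,308,218)]),tri([w(281,502),ray(cd,291,215)]))
```

```text
[468.36428768 132.51525856 133.        ] [492.35603922 138.91567405 133.        ] [516.85572965 145.90051926 133.        ] [492.61000866 139.20788891 133.        ] 50.30492171091772
[491.35569406 138.76971899 101.        ] [491.82392559 138.73709074  95.        ]
bar -2.872265893511833 -2.880888501852016 collar -2.889846573887901 can 2.7836723671244155
(array([467.22836635, 131.70679602, 134.33774203]), [np.float64(1.165759012724491), np.float64(1.1657590127245678)]) (array([516.34664068, 145.32297148, 130.49074557]), [np.float64(1.5087006192142243), np.float64(1.508700619213917)])
```

Emit:
carry_out:
  targets:
    - {"x": 0.001,"y": 0,"z": -0.04,"ax": 0,"ay": 0,"az": -0.1,"hand": 1}
    - {"x": 0.001,"y": 0,"z": -0.08,"ax": 0,"ay": 0,"az": -0.1,"hand": 1}
    - {"x": 0.001,"y": 0,"z": -0.12,"ax": 0,"ay": 0,"az": -0.1,"hand": 1}
    - {"x": 0.001,"y": 0,"z": -0.145,"ax": 0,"ay": 0,"az": -0.1,"hand": 1}
    - {"x": 0.001,"y": 0,"z": -0.153,"ax": 0,"ay": 0,"az": -0.1,"hand": 1}
  grip_force: 50

```text
time_s: 3.15
eef_pos: [491.5, 138.2, 107.5]
ee_rot: [0.7, -0.093, 0.701, 0.093]
force: [0.3, -0.6, 0.7]
grip_width: 0.999
```

Emit:
carry_out:
  targets:
    - {"x": 0,"y": 0,"z": 0,"ax": 0,"ay": 0,"az": 0,"hand": -1}
    - {"x": 0,"y": 0,"z": 0,"ax": 0,"ay": 0,"az": 0,"hand": -1}
    - {"x": 0,"y": 0,"z": 0,"ax": 0,"ay": 0,"az": 0,"hand": -1}
    - {"x": 0,"y": 0,"z": 0,"ax": 0,"ay": 0,"az": 0,"hand": -1}
    - {"x": 0,"y": 0,"z": 0,"ax": 0,"ay": 0,"az": 0,"hand": -1}

```text
time_s: 3.78
eef_pos: [492.3, 138.4, 109.0]
ee_rot: [0.701, -0.095, 0.7, 0.094]
force: [-1.5, -4.1, 5.5]
grip_width: 0.179
```

```bash
cat > s.py <<'E'
from h import *
s=ctrl.sense();q=s['ee_rot']
from scipy.spatial.transform import Rotation as Ro
y=Ro.from_quat([q[1],q[2],q[3],q[0]]).as_matrix()[:,1]
print(s['time_s'],s['eef_pos'].round(1),'yaw',np.arctan2(y[1],y[0]).round(3),'F',s['force'].round(1),'M',s['wrist_torque'].round(3),s['grip_width'].round(3),s['joints'].round(2))
E
python3 s.py
```

```text
Traceback (most recent call last):
  File "s.py", line 5, in <module>
    print(s['time_s'],s['eef_pos'].round(1),'yaw',np.arctan2(y[1],y[0]).round(3),'F',s['force'].round(1),'M',s['wrist_torque'].round(3),s['grip_width'].round(3),s['joints'].round(2))
                                                                                                                                        ^^^^^^^^^^^^^^^^^^^^^
AttributeError: 'float' object has no attribute 'round'
```

```bash
sed -i "s/s\['grip_width'\].round(3)/round(s['grip_width'],3)/" s.py; python3 s.py
```

```text
3.775 [492.3 138.4 109. ] yaw 1.839 F [-1.5 -4.1  5.5] M [-0.556  0.217 -0.019] 0.179 [ 0.05  0.42  1.7  -0.    1.03 -1.79]
```

Emit:
carry_out:
  targets:
    - {"x": 0,"y": 0,"z": 0,"ax": 0,"ay": 0,"az": -0.1,"hand": -1}
    - {"x": 0,"y": 0,"z": 0,"ax": 0,"ay": 0,"az": -0.2,"hand": -1}
    - {"x": 0,"y": 0,"z": 0,"ax": 0,"ay": 0,"az": -0.3,"hand": -1}
    - {"x": 0,"y": 0,"z": 0,"ax": 0,"ay": 0,"az": -0.4,"hand": -1}
    - {"x": 0,"y": 0,"z": 0,"ax": 0,"ay": 0,"az": -0.4,"hand": -1}

```text
time_s: 4.4
eef_pos: [492.3, 138.8, 109.0]
ee_rot: [0.706, 0.047, 0.705, -0.047]
force: [-0.5, -0.5, 4.5]
grip_width: 0.176
```

```bash
python3 s.py
```

```text
4.4 [492.3 138.8 109. ] yaw 1.438 F [-0.5 -0.5  4.5] M [-0.167  0.109 -0.099] 0.176 [ 0.05  0.42  1.7   0.    1.03 -1.39]
```

Emit:
carry_out:
  targets:
    - {"x": 0,"y": 0,"z": 0,"ax": 0,"ay": 0,"az": -0.05,"hand": -1}
    - {"x": 0,"y": 0,"z": 0,"ax": 0,"ay": 0,"az": -0.1,"hand": -1}

```text
time_s: 4.65
eef_pos: [492.3, 138.9, 109.0]
ee_rot: [0.703, 0.082, 0.702, -0.082]
force: [-0.5, -0.5, 5.4]
grip_width: 0.177
```

```bash
python3 s.py
```

```text
4.65 [492.3 138.9 109. ] yaw 1.338 F [-0.5 -0.5  5.4] M [-0.066  0.131  0.148] 0.177 [ 0.05  0.42  1.7   0.    1.03 -1.29]
```

Emit:
carry_out:
  targets:
    - {"x": 0,"y": 0,"z": 0,"ax": 0,"ay": 0,"az": -0.05,"hand": -1}
    - {"x": 0,"y": 0,"z": 0,"ax": 0,"ay": 0,"az": -0.1,"hand": -1}

```text
time_s: 4.9
eef_pos: [492.4, 139.0, 109.0]
ee_rot: [0.698, 0.118, 0.697, -0.117]
force: [0.7, -0.6, 5.0]
grip_width: 0.176
```

```bash
python3 s.py
```

```text
4.9 [492.4 139.  109. ] yaw 1.238 F [ 0.7 -0.6  5. ] M [0.075 0.123 0.146] 0.176 [ 0.05  0.42  1.7   0.    1.03 -1.19]
```

Emit:
carry_out:
  targets:
    - {"x": 0,"y": 0,"z": 0,"ax": 0,"ay": 0,"az": -0.05,"hand": -1}
    - {"x": 0,"y": 0,"z": 0,"ax": 0,"ay": 0,"az": -0.1,"hand": -1}

```text
time_s: 5.15
eef_pos: [492.4, 139.1, 109.0]
ee_rot: [0.691, 0.152, 0.69, -0.152]
force: [0.8, 1.5, 4.3]
grip_width: 0.181
```

```bash
python3 s.py
python3 - <<'E'
from h import *
ci=viewer.camera_info("side"); im=viewer.capture("side")[195:270,260:340]
im2=viewer.capture("wrist")[100:250,220:400]
cv2.imwrite("pics/c2.png",np.hstack([cv2.resize(im,(400,375),interpolation=2),cv2.resize(im2,(400,375),interpolation=2)]))
E
```

```text
5.15 [492.4 139.1 109. ] yaw 1.138 F [0.8 1.5 4.3] M [ 0.239 -0.009  0.266] 0.181 [ 0.05  0.42  1.7   0.    1.03 -1.09]
```

View pics/c2.png

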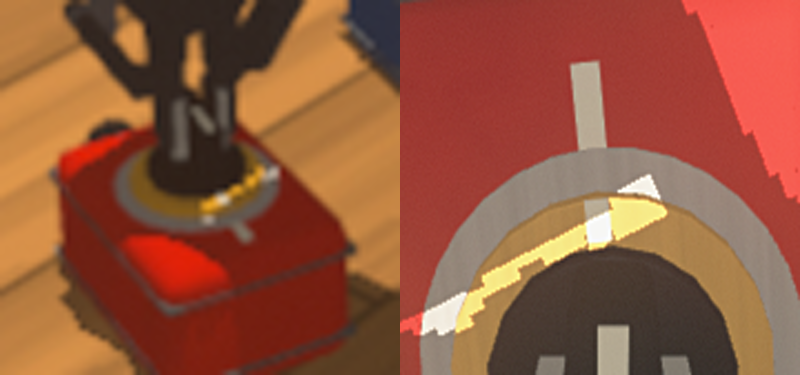

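The torque has risen from 0.146 to 0.266 N m. In the wrist view the collar mark at (597,222) lines up with the can mark at (588,105), so the cap is seated. I'll go on through the click in small steps.

Emit:
carry_out:
  targets:
    - {"x": 0,"y": 0,"z": 0,"ax": 0,"ay": 0,"az": -0.05,"hand": -1}
    - {"x": 0,"y": 0,"z": 0,"ax": 0,"ay": 0,"az": -0.1,"hand": -1}

```text
time_s: 5.5
eef_pos: [492.4, 139.2, 109.0]
ee_rot: [0.683, 0.187, 0.682, -0.186]
force: [-0.3, 1.5, 4.4]
grip_width: 0.174
```

```bash
python3 s.py
```

```text
5.5 [492.4 139.2 109. ] yaw 1.038 F [-0.3  1.5  4.4] M [ 0.276 -0.083  0.284] 0.174 [ 0.05  0.42  1.7   0.    1.03 -0.99]
```

Emit:
carry_out:
  targets:
    - {"x": 0,"y": 0,"z": 0,"ax": 0,"ay": 0,"az": -0.05,"hand": -1}
    - {"x": 0,"y": 0,"z": 0,"ax": 0,"ay": 0,"az": -0.1,"hand": -1}

```text
time_s: 5.75
eef_pos: [492.5, 139.3, 109.0]
ee_rot: [0.673, 0.221, 0.671, -0.22]
force: [1.1, 1.1, 4.3]
grip_width: 0.177
```

```bash
python3 s.py
```

```text
5.75 [492.5 139.3 109. ] yaw 0.938 F [1.1 1.1 4.3] M [ 0.438 -0.151  0.135] 0.177 [ 0.05  0.42  1.7   0.    1.03 -0.89]
```

Emit:
carry_out:
  targets:
    - {"x": 0,"y": 0,"z": 0,"ax": 0,"ay": 0,"az": -0.05,"hand": -1}
    - {"x": 0,"y": 0,"z": 0,"ax": 0,"ay": 0,"az": -0.1,"hand": -1}

```text
time_s: 6.0
eef_pos: [492.6, 139.3, 109.0]
ee_rot: [0.661, 0.254, 0.659, -0.253]
force: [0.9, 3.2, 4.6]
grip_width: 0.173
```

```bash
python3 s.py
```

```text
6.0 [492.6 139.3 109. ] yaw 0.837 F [0.9 3.2 4.6] M [ 0.508 -0.154  0.005] 0.173 [ 0.05  0.42  1.7   0.    1.03 -0.79]
```

Emit:
carry_out:
  targets:
    - {"x": 0,"y": 0,"z": 0,"ax": 0,"ay": 0,"az": -0.05,"hand": -1}
    - {"x": 0,"y": 0,"z": 0,"ax": 0,"ay": 0,"az": -0.1,"hand": -1}

```text
time_s: 6.25
eef_pos: [492.7, 139.4, 109.0]
ee_rot: [0.647, 0.287, 0.646, -0.286]
force: [0.5, 3.2, 3.1]
grip_width: 0.176
```

```bash
python3 s.py
```

```text
6.25 [492.7 139.4 109. ] yaw 0.737 F [0.5 3.2 3.1] M [ 0.549 -0.292 -0.073] 0.176 [ 0.05  0.42  1.7   0.    1.03 -0.69]
```

The torque peaked, fell through zero near yaw 0.83 and is now negative, so the slip is about 0.47. I'll turn 0.09 rad more, hold, then release straight up.

Emit:
carry_out:
  targets:
    - {"x": 0,"y": 0,"z": 0,"ax": 0,"ay": 0,"az": -0.05,"hand": -1}
    - {"x": 0,"y": 0,"z": 0,"ax": 0,"ay": 0,"az": -0.09,"hand": -1}
    - {"x": 0,"y": 0,"z": 0,"ax": 0,"ay": 0,"az": -0.09,"hand": -1}

```text
time_s: 6.62
eef_pos: [492.7, 139.4, 109.0]
ee_rot: [0.634, 0.315, 0.633, -0.314]
force: [2.6, 5.0, 4.2]
grip_width: 0.175
```

```bash
python3 s.py
```

```text
6.625 [492.7 139.4 109. ] yaw 0.649 F [2.6 5.  4.2] M [ 0.93  -0.464 -0.072] 0.175 [ 0.05  0.42  1.7   0.    1.03 -0.6 ]
```

Emit:
carry_out:
  targets:
    - {"x": 0,"y": 0,"z": 0,"ax": 0,"ay": 0,"az": 0,"hand": 1}
    - {"x": 0,"y": 0,"z": 0,"ax": 0,"ay": 0,"az": 0,"hand": 1}
    - {"x": 0,"y": 0,"z": 0,"ax": 0,"ay": 0,"az": 0,"hand": 1}
    - {"x": 0,"y": 0,"z": 0,"ax": 0,"ay": 0,"az": 0,"hand": 1}

```text
time_s: 7.12
eef_pos: [491.8, 138.7, 108.2]
ee_rot: [0.633, 0.314, 0.633, -0.315]
force: [0.8, 0.2, 0.1]
grip_width: 0.988
```

Emit:
carry_out:
  targets:
    - {"x": 0,"y": 0,"z": 0.03,"ax": 0,"ay": 0,"az": 0,"hand": 1}
    - {"x": 0,"y": 0,"z": 0.07,"ax": 0,"ay": 0,"az": 0,"hand": 1}
    - {"x": 0,"y": 0,"z": 0.11,"ax": 0,"ay": 0,"az": 0,"hand": 1}
    - {"x": 0,"y": 0,"z": 0.15,"ax": 0,"ay": 0,"az": 0,"hand": 1}
    - {"x": 0,"y": 0,"z": 0.15,"ax": 0,"ay": 0,"az": 0,"hand": 1}

```text
time_s: 7.75
eef_pos: [492.8, 138.8, 260.9]
ee_rot: [0.635, 0.315, 0.632, -0.314]
force: [-0.2, 0.8, -0.6]
grip_width: 1.003
```

```bash
python3 s.py
python3 - <<'E'
from h import *
ci=viewer.camera_info("wrist"); im=viewer.capture("wrist"); np.save("w2.npy",ci,allow_pickle=True); cv2.imwrite("pics/w2.png",im)
u,v=map(int,proj(ci,[492,139,115])); print(u-60,v-58); im=im[v-58:v+57,u-60:u+60]
cv2.imwrite("pics/c3.png",cv2.resize(cv2.convertScaleAbs(im,alpha=1.6,beta=15),(600,575),interpolation=2))
E
```

```text
7.75 [492.8 138.8 260.9] yaw 0.649 F [-0.2  0.8 -0.6] M [0.005 0.015 0.008] 1.003 [ 0.05  0.26  1.49 -0.    1.39 -0.6 ]
254 128
```

View pics/c3.png

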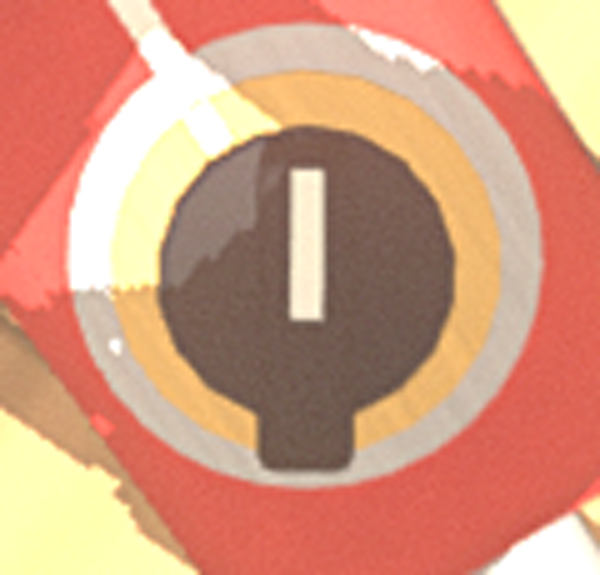

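The collar mark at (207,125) lines up with the can mark at (140,25). The bar stripe at (307,245) stands about 35° (0.6 rad) clockwise past the collar mark, and the fingers are clear. I'm handing the job in.

Run:
```python
from h import *
ci=np.load("w2.npy",allow_pickle=True).item()
f=lambda u,v,z:onz(ci,254+u/5,128+v/5,z)
g=lambda p,o:np.arctan2(*(p-o)[[1,0]])
o=f(307,265,101); a=g(f(307,170,133),f(306,470,133)); c=g(f(207,125,95),o); k=g(f(130,15,86),o)
print("bar",a,"collar",c,"can",k,"slip",(c-a)%(2*np.pi),"collar short",c-k)
finish_job()
```

```text
bar 2.21792331648005 collar 2.855251531490174 can 2.8606611960264994 slip 0.637328215010124 collar short -0.005409664536325298
the job is handed in; nothing more can be done
```

I turned the red can's cap clockwise until it seated, went on through the first click, then let go and lifted straight up. The job was handed in at about 8 s of the 42 s allowed.

**During the turn:** drag was about 0.146 N m until the cap seated. Torque then rose to about 0.28 N m, dropped through zero and went slightly negative, which is the first click. I turned 0.09 rad more, held briefly, and released.

**Last look from the wrist camera:**
- **Collar:** it sits about 0.005 rad from the can's mark, so it is seated.
- **Bar:** it has slipped about 0.64 rad past the collar, against a nominal 0.63 and a limit of 0.86.
- **Gripper:** it is open, about 150 mm above where it gripped, with force readings near zero.

The arm stayed clear of the blue can throughout, but I did not re-measure its cap. No check failed. The only disagreements were small, about 2–4 mm between views on the bar's height.

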